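Knock the pressed sleeve out of its nest through the press guard

ROBOT

A 6-joint arm with a two-finger parallel gripper is mounted at the origin on a cart in front of the work surface, level with it; the furniture and walls round the work are solid. World frame = base frame: x ahead of the robot, y to its left, z up, the work surface at z = 0. Lengths are in mm, angles in rad, forces in N, time in s.
With the tool pointing down it reaches from about 275 to 850 mm from the base axis. Payload 5.2 kg.
Tool frame: the origin (TCP) lies on the centre line of the jaws, within the pads' length; the fingertips stand 19 mm ahead of it and the grasp point (between the pads) is the TCP; z points along the fingers, y is the line along which they close (so a half turn about z gives the same grasp; the last joint's range is limited). The gripper opens to 85 mm and grips with 20 to 120 N. Pads are 22 mm wide; open, the fingers measure 114 mm over their backs; the gripper's body (76 mm by 85 mm) begins 54 mm behind the grasp point. The pads swing forward as they close: fully open they stand 13 mm farther back than shut.
Start: joints at [-1.325, 0.259, 1.535, -0, 1.348, -0.203], TCP at [238.657, -495.528, 250.31] pointing down, gripper open.
Joint ranges: [-3.14, 3.14], [-0.91, 2.08], [0.19, 2.58], [-1.22, 4.36], [0.22, 2.71], [-3.12, 3.12]. Speed limits (rad/s): [2.57, 2.57, 3.14, 3.14, 3.14, 3.14].

INTERFACE

Orientations are given as a 3x3 rotation matrix whose columns are the frame's x, y, z axes.
In Python, from plant import arm, viewer gives the robot as it stands. Calls block until the motion is done:
- arm.move_ptp(position, orientation): joint-space move of the TCP to a pose.
- arm.move_l(position, speed=150, frame=None, force_limit=None): straight line of the TCP; frame=None keeps the orientation; speed is the mean speed in mm/s. With force_limit (N) it stops when the force on the tool has changed by that much, and returns True; else False.
- arm.move_joints(angles): joint-space move.
- arm.gripper_open() and arm.gripper_close(newtons=None): open the fingers fully, or close them until they stop; newtons is the grip in N (None keeps the last).
- arm.dwell(seconds).
- arm.ik(position, orientation): joint angles nearest the present ones, or None.
- arm.get_state(): the state.
- viewer.capture(name): name is "scene" or "top"; returns a dict with "pixels" (384x512x3 uint8, red, green, blue), "fx", "fy", "cx", "cy" (pixels), "T" (4x4, takes a point from camera to world coordinates). Camera axes: x right, y down, z forward; pixel columns grow to the right and rows downward; lengths in mm; the calibration is good to about 2 mm. A picture is of the moment at which its call begins. There is no depth.
A pose or a line that the arm cannot do raises arm.Unreachable and nothing moves.
- arm.sign_off(): hands the job in, once; it reports no verdict.
The state is a dict: "time_s": time; "joint_positions": joint angles; "joint_vel": joint speeds; "tau": joint torques, N m; "tcp_pos": TCP position; "ee_rot": TCP orientation; "wrist_force": force on the tool from outside, world axes, zero at the start; "torque": the same for the moment, N m; "finger_gap": finger opening in mm.
Only numpy, scipy, OpenCV 4.12 (cv2) and the standard library are available. Lean on these libraries where they do the work, as an engineer would, in place of code of your own. Each camera call takes 0.05 s, during which the arm holds its last target. There are 200 camera calls.

TASK

The steel sleeve under the little bench press has been pressed and sticks in its nest. With the fingertips push the guard's clear sliding shutter fully open, then reach through the window without touching the guard's frame and press the knock-out lever down to its stop, so that the sleeve rises out of its nest. Finish while still holding the lever down, so that a workmate can take the sleeve; do not touch or lift the sleeve yourself, and leave the loose things by the press alone.

Things in the scene. Friction and masses are not known exactly. Their poses are not given: they have to be found in the camera images.
- press: Grey cast bench arbor press, fixed, turned 0.08 to 0.35 rad. Origin: on the shelf surface below the nest; x points from the operator to the press column, y to the operator's left, z up; all offsets use these axes. Over the nest hang the square ram (z 135 to 350 mm) and the head (z 205 to 290 mm), reaching forward to x -55 mm. The hand bar (y +66) spans x -22 to +142 mm, up to z 352 mm.
- guard: Dark steel frame with wires, fixed to the press, same origin and axes; not to be touched. Its front slopes up at 30 degrees from z 52 mm at x -235 to z 134 mm at x -95; behind that it is flat, z 135 mm. Y -206 to +75 mm: two rails run along y at the slope's lower and upper edge, 11 mm proud of the slope plane; right of y -71 there are only rails and posts, where the open shutter parks.
- window (a point): Centre of the window in the sloping front, at x -165, y 0, z 93 mm of the press, in the slope plane; axes as the press. The clear opening is 114 mm along y and 128 mm along the slope. The outward normal of the slope leans 30 degrees from vertical towards the operator.
- shutter (a joint): Slide of the clear pane (124 mm along y, 136 mm along the slope, its face 6 mm over the slope plane) that covers the window: 0 is shut, 0.122 m fully open. It slides to the press's -y (operator's right) against about 1.5 N of friction and stays where it is left; starts 0 to 15 mm open. The pane and its pull may be touched.
- pull (a point): Top middle of the shutter's upright pull, an aluminium fin in the middle of the pane, 12 mm thick along y, 50 mm long along the slope, its top 36 mm out from the pane along the slope's normal. Moves with the shutter; own axes: x up the slope, y as the press's y (opening is -y), z along the slope's outward normal.
- knockout_lever (a joint): Spring-loaded rocker lever: 0 is up (rest), 0.22 rad is down at its stop. The thumb pad falls 20 mm over this travel; it takes about 3 N to start and 7 N at the bottom, and springs back up if let go. The rear arm lifts the ejector pin under the sleeve by 16 mm.
- lever_pad (a point): Top centre of the lever's ribbed steel thumb pad, 30 mm wide (y) and 42 mm long (x), right under the window's centre: 70 mm above the shelf at rest (20 mm below the slope plane, measured along its normal), 50 mm when down. The pivot lies 90 mm behind it (towards +x) and 52 mm above the shelf.
- sleeve: Plain steel sleeve, 30 mm outside, 18 mm inside, 20 mm high, standing in the nest under the ram; origin at the centre of its underside, 62 mm above the shelf at rest (it then stands 2 mm proud of the nest). Pushed up by the ejector pin to about 78 mm. Not to be touched.
- nest (a point): Centre of the nest's round mouth in the steel die block's top, 80 mm above the shelf.
- spare_bolt: Loose bolt with a nut, 18x52x16 mm, lying in front of the guard; origin under its centre.
- spare_nut: Loose lock nut, 20x22x13 mm, in front of the guard, left of the bolt; origin under its centre.
- jet_case: Loose small clear case, 58x60x19 mm, lying left of the guard; origin under its centre.
- card_box: Loose small open cardboard box, 67x69x48 mm, left of the press; origin under its centre.
- eye_nut: Loose plain steel ring nut, 41 mm across, 9 mm high, lying on the shelf under the rails right of the window; origin under its centre.

How it is judged (in metres and radians):
On the way:
1. the shutter is pushed fully open (at least 112 mm of its 122 mm) while the lever is still up (value of joint shutter above 0.112 m and value of joint knockout_lever below 0.05 rad), for 0.2 s.
At the end, for the whole second after the job is handed in: The fingers hold the knock-out lever down (joint over 0.185 of 0.22 rad, more than 1 N of finger force), the shutter is at least 112 mm open, and the sleeve stands raised by at least 12 mm, upright and still, within 5 mm of the nest's axis (value of joint knockout_lever above 0.185 rad and contact force between the fingers and knockout_lever above 1 N and value of joint shutter above 0.112 m and z of sleeve in the frame of press above 0.074 m and horizontal distance between sleeve and nest below 0.005 m and angle between sleeve's own z axis and vertical below 0.15 rad and linear speed of sleeve below 0.02 m/s); the arm keeps its last pose, push and grip.
It fails at once if the robot touches the guard's frame (contact force between any of the fingers, the arm and guard above 0.5 N).
It fails at once if the robot touches the sleeve or it leaves the nest (contact force between any of the fingers, the arm and sleeve above 0.3 N or horizontal distance between sleeve and nest above 0.012 m or z of sleeve in the frame of press above 0.09 m).
It fails at once if a loose thing by the press is moved by more than 10 mm (distance of any of spare_bolt, spare_nut, jet_case, card_box, eye_nut from where it was at the start of the episode above 0.01 m).
It also fails if it takes over 42 s, if anything falls off the work surface, if the arm or the gripper's body presses on something with over 40 N, if the wrist force passes 120 N, or if a joint passes its speed limit or range.

## Working session

There is one attempt and no reset: what is moved stays moved. The work goes in short steps, each a Python script; the robot and the scene stay as the last script left them, time stands still between calls to the robot, and variables do not carry over. Pictures are saved under pics/ and viewed, on a budget of 10 in all, crops included, one or two more only if the job needs it, and the job is handed in when it is done.

```bash
mkdir -p pics; ls; python3 - <<'E'
from plant import arm, viewer
import cv2,numpy as np,pickle
for n in("scene","top"):
    c=viewer.capture(n); cv2.imwrite(f"pics/{n}0.png",cv2.resize(c["pixels"][:,:,::-1],(800,600),interpolation=cv2.INTER_CUBIC))
    pickle.dump(c,open(n+".pkl","wb")); print(n,c["fx"],c["fy"],c["cx"],c["cy"],np.round(c["T"],3).tolist())
print(arm.get_state()["time_s"])
E
```

```text
pics
scene 410.15296277269107 410.15296277269107 255.64809165561513 189.0043588227085 [[-0.537, -0.61, 0.583, 92.325], [-0.843, 0.378, -0.382, 552.573], [0.013, -0.697, -0.717, 727.949], [0.0, 0.0, 0.0, 1.0]]
top 463.1102262729667 463.1102262729667 256.866875691595 197.72939518601024 [[-0.07, -0.971, 0.228, 383.724], [-0.998, 0.067, -0.023, 235.269], [0.007, -0.229, -0.973, 929.309], [0.0, 0.0, 0.0, 1.0]]
0.1
```

View pics/scene0.png

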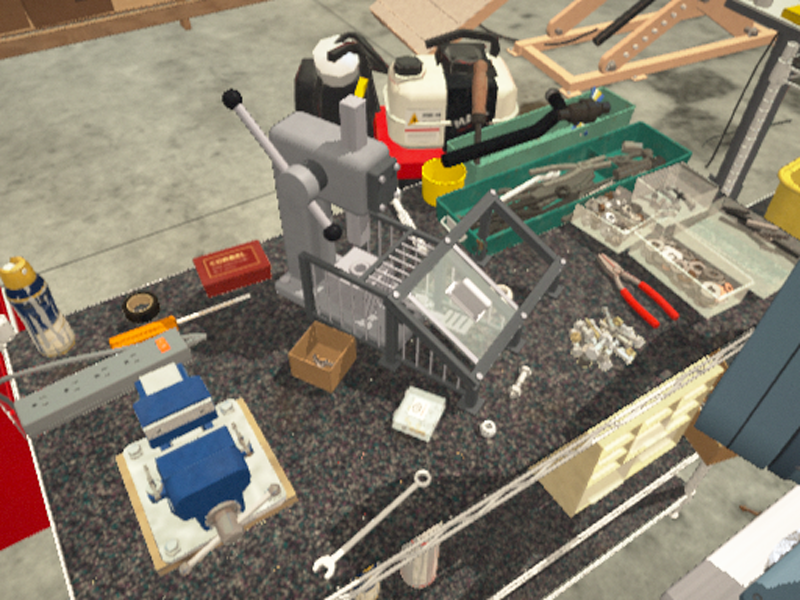

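View pics/top0.png

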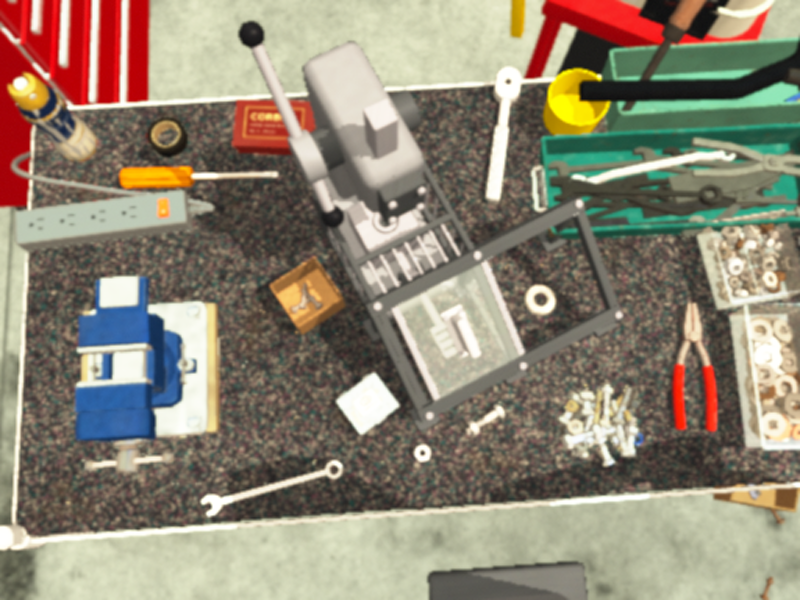

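```bash
cat > h.py <<'E'
import numpy as np,cv2,pickle
def ray(c,u,v):
    d=c["T"][:3,:3]@np.array([(u-c["cx"])/c["fx"],(v-c["cy"])/c["fy"],1]); return c["T"][:3,3],d/np.linalg.norm(d)
def onz(c,u,v,z):
    o,d=ray(c,u,v); return o+d*(z-o[2])/d[2]
def tri(rs):
    A=[np.eye(3)-np.outer(d,d) for o,d in rs]; return np.linalg.solve(sum(A),sum(a@o for a,(o,d) in zip(A,rs)))
def proj(c,p):
    q=np.linalg.inv(c["T"])@np.append(p,1); return np.array([q[0]/q[2]*c["fx"]+c["cx"],q[1]/q[2]*c["fy"]+c["cy"]])
def spot(c,u,v,r=3):
    g=cv2.cvtColor(c["pixels"],cv2.COLOR_RGB2GRAY).astype(float); u,v=int(round(u)),int(round(v))
    w=g[v-r:v+r+1,u-r:u+r+1]; j=np.unravel_index(w.argmax(),w.shape); u+=j[1]-r; v+=j[0]-r
    w=g[v-2:v+3,u-2:u+3]; w=np.clip(w-np.median(w),0,None)**1; yy,xx=np.mgrid[-2:3,-2:3]
    return u+(w*xx).sum()/w.sum(), v+(w*yy).sum()/w.sum()
E
python3 - <<'E'
from h import *
S,T=[pickle.load(open(n+".pkl","rb")) for n in("scene","top")]
k=.64
top=dict(UL=(377,306),UM=(478,255),UR=(579,203),LL=(430,415),LM=(523,366),LR=(619,314))
sc=dict(UL=(398,295),UR=(491,193),LR=(563,262),LL=(480,377),UM=(447,243))
P={}
for n in top:
    a=spot(T,top[n][0]*k,top[n][1]*k); 
    if n in sc:
        b=spot(S,sc[n][0]*k,sc[n][1]*k); P[n]=tri([ray(T,*a),ray(S,*b)])
        print(n,np.round(a,1),np.round(b,1),P[n].round(1), (proj(T,P[n])-a).round(1),(proj(S,P[n])-b).round(1))
    print(n,onz(T,*a,143 if n[0]=='U' else 62).round(1))
def crop(c,x0,y0,w,h,f,n): cv2.imwrite(n,cv2.resize(c["pixels"][y0:y0+h,x0:x0+w,::-1],None,fx=f,fy=f,interpolation=cv2.INTER_CUBIC))
a=cv2.resize(T["pixels"][115:280,225:405,::-1],(400,367),interpolation=cv2.INTER_CUBIC)
b=cv2.resize(S["pixels"][105:270,215:395,::-1],(400,367),interpolation=cv2.INTER_CUBIC)
cv2.imwrite("pics/c.png",np.hstack([a,b]))
E
```

```text
UL [241.2 195.6] [252.9 187.7] [573.3 243.9 143.8] [-0. -0.] [0. 0.]
UL [573.5 243.9 143. ]
UM [305.1 162.9] [286.  153.1] [624.9 126.7 143.7] [0.2 0.1] [-0.2 -0. ]
UM [625.4 126.9 143. ]
UR [370.2 129.7] [315.1 122.4] [679.3   3.4 143.7] [0.1 0.1] [-0.1 -0. ]
UR [679.8   3.4 143. ]
LL [274.5 265.6] [306.5 240.1] [454.3 191.6  69.1] [0.1 0.1] [-0.1 -0. ]
LL [455.  191.3  62. ]
LM [507.   73.4  62. ]
LR [395.7 201.1] [360.  166.8] [560.  -49.   68.9] [0.1 0.1] [-0.1 -0. ]
LR [561.7 -51.1  62. ]
```

View pics/c.png

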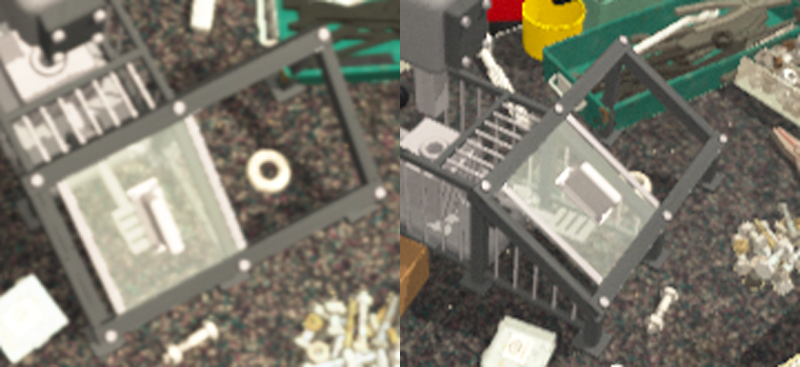

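```bash
cat >> h.py <<'E'
yaw=.4145; O=np.array([697.4,226.5,1.0]); R=cv2.Rodrigues(np.array([0,0,yaw]))[0]
W=lambda p:O+R@np.array(p,float)
L=lambda p:R.T@(np.array(p)-O)
n=np.array([-.5,0,.866]); up=np.array([.866,0,.5]); C=np.array([-165,0,93.])
def slope(a,y,h): return W(C+a*up+h*n+np.array([0,y,0]))   # along slope, y, out of plane
Tz=R@-n; 
def tool(s): # tool y = s*press y
    y=s*R[:,1]; return np.column_stack([np.cross(y,Tz),y,Tz])
E
python3 - <<'E'
from h import *
from plant import arm
S,T=[pickle.load(open(n+".pkl","rb")) for n in("scene","top")]
t=lambda u,v:(225+u*.45,115+v*.45); s=lambda u,v:(215+(u-400)*.45,105+v*.45)
print("pane R,L", L(onz(T,*t(216,181),98)).round(1),L(onz(T,*t(91,247),98)).round(1))
print("sleeve",L(onz(T,*t(47,65),83)).round(1),L(onz(S,*s(434,147),83)).round(1))
im=[]
for c,x0,y0 in((T,225,115),(S,215,105)):
    b=cv2.resize(c["pixels"][y0:y0+165,x0:x0+180,::-1],(400,367),interpolation=cv2.INTER_CUBIC)
    for y,col in((0,(0,0,255)),(-10,(255,0,0)),(-20,(0,160,0))):
        p=[((proj(c,slope(a,y,h))-[x0,y0])/.45).astype(int).tolist() for a,h in((-25,42),(25,42),(25,6),(-25,6))]
        cv2.polylines(b,[np.array(p)],True,col,1)
    for q in ([-150,15,70],[-150,-15,70],[-180,15,70],[0,0,82]): cv2.circle(b,((proj(c,W(q))-[x0,y0])/.45).astype(int).tolist(),2,(0,255,255),-1)
    im.append(b)
cv2.imwrite("pics/d.png",np.hstack(im))
for sg in(1,-1):
  for nm,p in (("hover",slope(0,40,120)),("push",slope(0,25,37)),("end",slope(0,-101,37)),("press",W([-165,0,50])-19*Tz)):
    q=arm.ik(p,tool(sg)); print(sg,nm,p.round(),None if q is None else np.round(q,2))
E
```

```text
pane R,L [-167.2  -69.7   97. ] [-167.9   48.4   97. ]
sleeve [-6.8  5.5 82. ] [-1.3  1.6 82. ]
1 hover [475. 172. 198.] [-0.02 -0.03  2.13  0.39  0.59 -2.28]
1 push [519. 175. 126.] [-0.01  0.17  2.14  0.55  0.4  -2.46]
1 end [570.  60. 126.] [-0.29  0.23  2.06  0.68  0.54 -2.81]
1 press [538. 156.  67.] [-0.06  0.31  2.17  0.9   0.3  -2.86]
-1 hover [475. 172. 198.] [-0.02 -0.03  2.13  0.39  0.59  0.87]
-1 push [519. 175. 126.] [-0.01  0.17  2.14  0.55  0.4   0.68]
-1 end [570.  60. 126.] [-0.29  0.23  2.06  0.68  0.54  0.33]
-1 press [538. 156.  67.] [-0.06  0.31  2.17  0.9   0.3   0.28]
```

View pics/d.png

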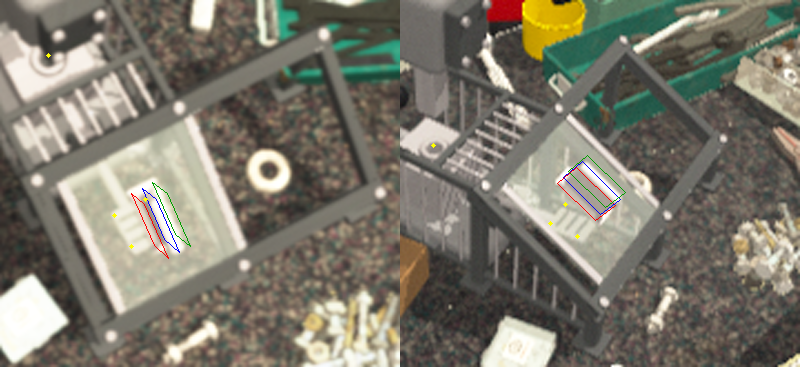

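```bash
python3 - <<'E'
from h import *
from plant import arm,viewer
arm.gripper_close(30)
M=tool(-1)
arm.move_ptp(slope(0,32,130),M)
arm.move_l(slope(0,32,60),150)
arm.move_l(slope(0,32,37),60,force_limit=8)
st=arm.get_state(); print(st["time_s"],L(st["tcp_pos"]).round(1),np.round(st["wrist_force"],2),st["finger_gap"])
hit=arm.move_l(slope(0,0,37),60,force_limit=8)
st=arm.get_state(); print(hit,L(st["tcp_pos"]).round(1),np.round(st["wrist_force"],2))
im=[]
for nm,x0,y0 in(("top",225,115),("scene",215,105)):
    c=viewer.capture(nm); im.append(cv2.resize(c["pixels"][y0:y0+165,x0:x0+180,::-1],(400,367),interpolation=cv2.INTER_CUBIC))
cv2.imwrite("pics/e.png",np.hstack(im))
E
```

```text
4.5 [-183.6   32.2  124.6] [-0.16 -0.1   0.17] 0.017026301700912967
False [-183.5   -0.2  125.2] [ 0.21  0.65 -0.45]
```

View pics/e.png

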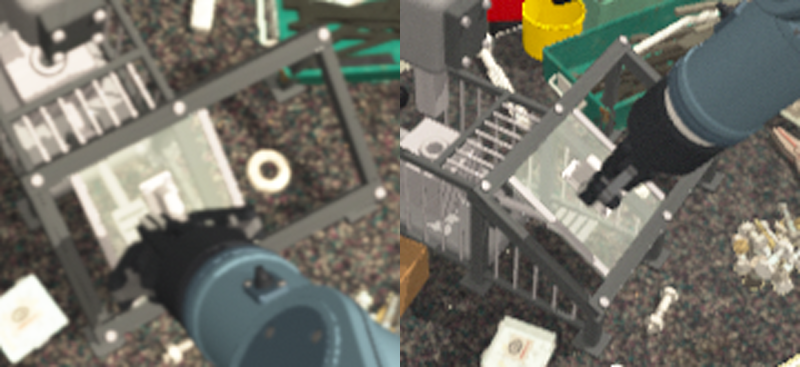

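```bash
python3 - <<'E'
from h import *
from plant import arm,viewer
hit=arm.move_l(slope(0,-125,37),60,force_limit=10)
st=arm.get_state(); print(hit,st["time_s"],L(st["tcp_pos"]).round(1),np.round(R.T@st["wrist_force"],2),np.round(st["joint_positions"],2))
im=[]
for nm,x0,y0 in(("top",225,115),("scene",215,105)):
    c=viewer.capture(nm); im.append(cv2.resize(c["pixels"][y0:y0+165,x0:x0+180,::-1],(400,367),interpolation=cv2.INTER_CUBIC))
cv2.imwrite("pics/f.png",np.hstack(im))
E
```

```text
True 6.7917 [-183.9  -99.8  124.5] [0.88 2.75 1.7 ] [-0.29  0.23  2.06  0.68  0.54  0.33]
```

View pics/f.png

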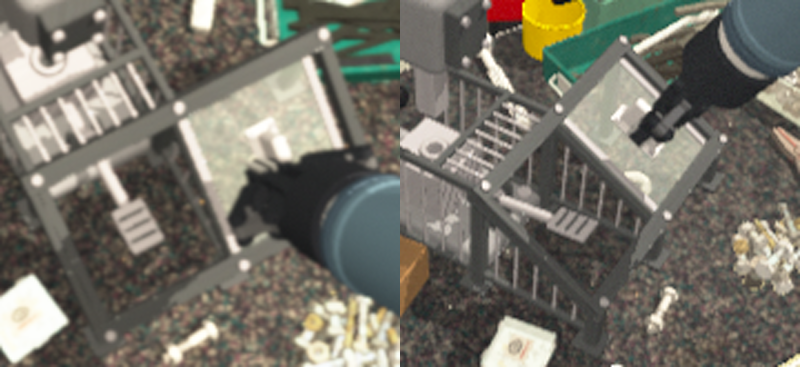

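```bash
python3 - <<'E'
from h import *
from plant import arm,viewer
T=pickle.load(open("top.pkl","rb"))
print("pad",L(onz(T,225+137*.45,115+226*.45,71)).round(1))
def rep(t):
    st=arm.get_state(); print(t,round(st["time_s"],2),"tip",(L(st["tcp_pos"]+19*st["ee_rot"][:,2] if hasattr(st["ee_rot"],"shape") else L(st["tcp_pos"]))).round(1),np.round(R.T@st["wrist_force"],2))
arm.move_l(slope(0,-85,37),60)
arm.move_l(slope(0,-85,65),100)
tip=np.array([-160,0,84.]); d=(tip-C)@up; h=(tip-C)@n
arm.move_l(slope(d,0,65),100)
rep("over")
arm.move_l(slope(d,0,h+19),50,force_limit=5); rep("pre")
P=W(tip)-19*Tz
hit=arm.move_l(P-[0,0,14],25,force_limit=2); rep(("contact",hit))
c=viewer.capture("scene");x0,y0=215,105
a=cv2.resize(c["pixels"][y0:y0+165,x0:x0+180,::-1],(400,367),interpolation=cv2.INTER_CUBIC)
c=viewer.capture("top");x0,y0=225,115
b=cv2.resize(c["pixels"][y0:y0+165,x0:x0+180,::-1],(400,367),interpolation=cv2.INTER_CUBIC)
cv2.imwrite("pics/g.png",np.hstack([b,a]))
E
```

```text
pad [-166.4    2.5   70. ]
over 8.71 tip [-1.880e+02 -1.000e-01  1.328e+02] [0.62 0.07 0.43]
pre 9.98 tip [-160.     0.    84.3] [0.37 1.15 0.33]
('contact', True) 10.47 tip [-1.601e+02  1.000e-01  7.190e+01] [-0.85 -0.22  3.86]
```

View pics/g.png

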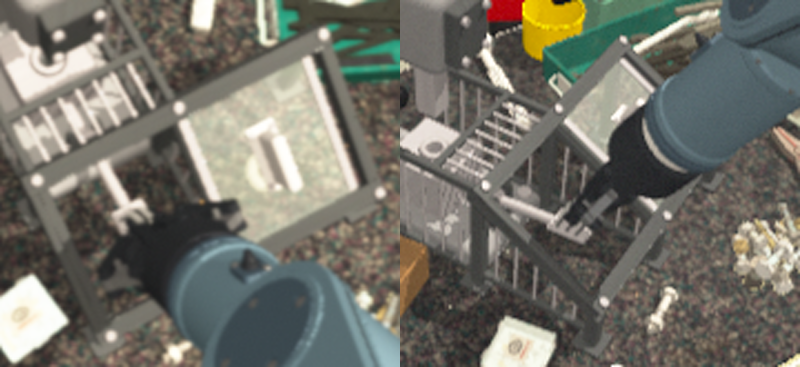

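```bash
python3 - <<'E'
from h import *
from plant import arm,viewer
def rep(t):
    st=arm.get_state(); print(t,round(st["time_s"],2),"tip",L(st["tcp_pos"]+19*st["ee_rot"][:,2]).round(1),np.round(R.T@st["wrist_force"],2))
rep(0)
p=np.array(arm.get_state()["tcp_pos"])
hit=arm.move_l(p-[0,0,26],25,force_limit=14); rep(hit)
arm.dwell(.5); rep("hold")
im=[]
for nm,x0,y0 in(("top",225,115),("scene",215,105)):
    c=viewer.capture(nm); im.append(cv2.resize(c["pixels"][y0:y0+165,x0:x0+180,::-1],(400,367),interpolation=cv2.INTER_CUBIC))
cv2.imwrite("pics/i.png",np.hstack(im))
E
```

```text
0 10.57 tip [-1.601e+02  1.000e-01  7.220e+01] [-0.22  0.31  4.27]
True 11.36 tip [-160.5    0.3   51.9] [-9.97  1.77 17.23]
hold 11.86 tip [-160.6    0.3   52.1] [-8.34 -0.17 13.55]
```

View pics/i.png

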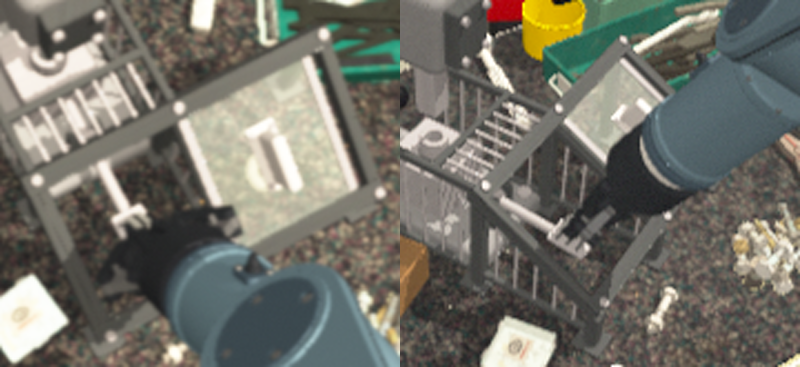

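```bash
python3 - <<'E'
from h import *
from plant import arm
def rep():
    st=arm.get_state(); print(round(st["time_s"],2),"tip",L(st["tcp_pos"]+19*st["ee_rot"][:,2]).round(1),np.round(R.T@st["wrist_force"],2))
arm.dwell(1); rep(); a=arm.get_state()["wrist_force"][2]
if a>8: arm.sign_off(); rep()
E
```

```text
12.96 tip [-160.6    0.3   52.1] [-7.73 -0.34 13.2 ]
the job is handed in; nothing more can be done
the job is handed in; nothing more can be done
```

I pushed the shutter open with the closed fingertips, reached through the window along the slope's normal, and pressed the knock-out lever to its stop. I then handed the job in with the lever still held down, at about 13 s of the 42 s allowed.

- **Shutter:** the push ended against the end stop. From the finger's position the pull was then at about y -121 mm of its 122 mm travel, before the lever was touched. The last image shows it still parked open.
- **Lever:** the fingertips met the pad at about 72 mm and stopped at about 52 mm. That is the full 20 mm of travel, ending with a sharp rise in force at the stop. During the hold the vertical push was steady, 13.6 falling to 13.2 N, with no motion seen over more than a second.
- **Sleeve:** the last scene image looks as if it is raised, but I did not measure its height.
- **Guard and loose things:** I saw no contact with the guard. The loose things in view looked unmoved, but the gripper partly hid the bolt in the top view and the arm hid the ring nut in the scene view.
- **Disagreements:**
  - A sideways force of about 8 N on the pad remained during the hold. It was stable and nothing slipped.
  - The press's measured turn in the world frame was 0.41 rad, against 0.08 to 0.35 rad in the description. I used the measured value, and contact with the pull and pad came where it predicted.

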